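# Fetch the cured specimen from under its load

### The arm

A 6-joint arm with a two-finger parallel gripper is mounted at the origin on a cart in front of the work surface, level with it; the furniture and walls round the work are solid. World frame = base frame: x ahead of the robot, y to its left, z up, the work surface at z = 0. Lengths are in mm, angles in rad, forces in N, time in s.
With the tool pointing down it reaches from about 325 to 900 mm from the base axis. Payload 6.1 kg.
Tool frame: the origin (TCP) lies between the finger pads; the fingertips stand ahead of it and the grasp point (between the pads) lies 11 mm behind it (tip_reach is the z of the fingertips in the tool frame, in mm); z points along the fingers, y is the line along which they close (so a half turn about z gives the same grasp; the last joint's range is limited). The gripper opens to 85 mm and grips with 20 to 120 N. Pads are 22 mm wide; open, the fingers measure 114 mm over their backs; the gripper's body (76 mm by 85 mm) begins 54 mm behind the grasp point. The pads swing forward as they close: fully open they stand 13 mm farther back than shut.
Start: joints at [-1.334, 0.22, 1.526, -0, 1.395, -0.126], TCP at [221.801, -584.312, 239.3] pointing down, gripper open.
Joint ranges: [-2.98, 2.98], [-0.91, 2.08], [0.09, 2.57], [-1.24, 4.39], [0.2, 2.65], [-2.68, 2.68]. Speed limits (rad/s): [2.57, 2.57, 3.01, 3.14, 3.14, 3.14].

### API

Orientations are given as a 3x3 rotation matrix whose columns are the frame's x, y, z axes.
In Python, from workcell import move_to, line_to, goto_joints, open_gripper, grab, sleep, inverse_kinematics, sense, read_camera, MotionError, finish_job, tip_reach gives the robot as it stands. The module is installed in compiled form; this text tells all that it offers. Calls block until the motion is done:
- move_to(position, orientation): joint-space move of the TCP to a pose.
- line_to(position, velocity=150, frame=None): straight line of the TCP; frame=None keeps the orientation; velocity is the mean speed in mm/s.
- goto_joints(angles): joint-space move.
- open_gripper() and grab(): open the fingers fully, or close them until they stop; the grip force is fixed at half the most.
- sleep(seconds).
- inverse_kinematics(position, orientation): joint angles nearest the present ones, or None.
- sense(): the state.
- read_camera(name): name is "side" or "top" or "wrist"; returns a dict with "pixels" (384x512x3 uint8, red, green, blue), "K" (3x3 intrinsics, pixels), "rvec" (rotation vector, rad) and "tvec" (3), from world to camera coordinates, as OpenCV has them. Camera axes: x right, y down, z forward; pixel columns grow to the right and rows downward; lengths in mm; the calibration is good to about 2 mm. A picture is of the moment at which its call begins. There is no depth.
A pose or a line that the arm cannot do raises MotionError and nothing moves.
- finish_job(): hands the job in; it is judged then, once.
The state is a dict: "time": time; "joint_positions": joint angles; "qvel": joint speeds; "tau": joint torques, N m; "eef_pos": TCP position; "orientation": TCP orientation; "wrist_force": force on the tool from outside, world axes, zero at the start; "torque": the same for the moment, N m; "finger_gap": finger opening in mm; "gripper_force": force on a finger pad.
Only numpy, scipy, OpenCV 4.12 (cv2) and the standard library are available. Lean on these libraries where they do the work, as an engineer would, in place of code of your own. Each camera call takes 0.05 s, during which the arm holds its last target. There are 200 camera calls.

### The job

The flat test specimen in the curing jig is held down by a yoke with two weights stacked on it. Lift these off one piece at a time, without dragging what lies beneath, and set all three side by side on the grey side mat; then fetch the specimen and lay it across the two rollers of the bending supports, centred and square to them. Finally put the yoke back across the middle of the jig as it stood, the large weight centred on it and the small weight centred on the large one.

Things in the scene. Friction and masses are not known exactly. Their poses are not given: they have to be found in the camera images.
- small_weight_center (a point): Small round slotted steel weight, 46 mm diameter, 28 mm high, about 0.3 kg; at first on top of the pile. Point: its centre, 14 mm above its underside; z up. Its narrow radial slot may point anywhere.
- large_weight_center (a point): Large round slotted steel weight, 63 mm diameter, 36 mm high, 0.7 to 0.9 kg; at first on the yoke, under the small weight. Point: its centre, 18 mm above its underside; z up. The yoke under it is narrower than the weight, so that fingers closing along the yoke's y pass beside the crossbar.
- yoke_center (a point): Dark steel yoke, 0.2 to 0.3 kg: crossbar 130 (its x) x 44 (its y) x 12 mm on two end legs 26 mm high (38 mm in all), a rubber pad under its middle ending 8.5 mm above its feet. At first it stands on the jig across the specimen, its x along the jig's y. Point: centre of the crossbar, 32 mm above its feet; z up. Grip across the 44 mm at the middle; the specimen's top is 18 mm below the crossbar.
- specimen_center (a point): White flat dog-bone test specimen, 130 mm long (its x), 8 mm thick; the middle 70 mm is 12 mm wide, the two ends (30 mm each) 20 mm wide; 0.04 kg. At first it lies on the jig along the jig's x, under the yoke's pad, both ends sticking out. Point: its centre, 4 mm above its underside; z up.
- jig_top (a point): Fixed curing jig: grey painted plate 140 mm (its x) by 170 mm (its y), 12 mm thick, with two flat black strips, centred 56 mm either side of the middle along y, where the yoke's feet stand. Point: middle of its top face; z up.
- mat_top (a point): Fixed grey side mat, 150 mm (its x) by 260 mm (its y), 3 mm thick, to the left or right of the jig. Point: middle of its top face; z up.
- supports_mid (a point): Fixed bending supports: dark base 150 (its x) x 70 (its y) x 10 mm with two steel rollers, 50 mm long along y, on blocks 48 mm either side of the middle along x; roller tops 30 mm above the worktop. Between the blocks 80 mm are open down to the base, 20 mm below the roller tops. Point: midway between the rollers, level with their tops; the specimen lies along x here.
There are look-alikes about, which are no part of the job. What is shaped like the part that bears yoke_center but turquoise is not meant.

How it is judged (in metres and radians):
On the way, in this order (a step that is already met when the one before it is completed fails the run):
1. small weight, large weight and yoke all stand side by side on the side mat, the specimen still in its place on the jig (x of small_weight_center in the frame of mat_top between -0.075 and 0.075 m and y of small_weight_center in the frame of mat_top between -0.13 and 0.13 m and z of small_weight_center in the frame of mat_top below 0.02 m and x of large_weight_center in the frame of mat_top between -0.075 and 0.075 m and y of large_weight_center in the frame of mat_top between -0.13 and 0.13 m and z of large_weight_center in the frame of mat_top below 0.024 m and x of yoke_center in the frame of mat_top between -0.075 and 0.075 m and y of yoke_center in the frame of mat_top between -0.13 and 0.13 m and z of yoke_center in the frame of mat_top below 0.038 m and distance of specimen_center from where it was at the start of the episode below 0.02 m), for 0.2 s.
2. specimen lies across the two rollers while the other three stand on the mat (horizontal distance between specimen_center and supports_mid below 0.012 m and z of specimen_center in the frame of supports_mid between 0.001 and 0.007 m and angle between the x axis of specimen_center and the x axis of supports_mid, either way round below 0.14 rad and angle between specimen_center's own z axis and vertical below 0.08 rad and x of small_weight_center in the frame of mat_top between -0.075 and 0.075 m and y of small_weight_center in the frame of mat_top between -0.13 and 0.13 m and z of small_weight_center in the frame of mat_top below 0.02 m and x of large_weight_center in the frame of mat_top between -0.075 and 0.075 m and y of large_weight_center in the frame of mat_top between -0.13 and 0.13 m and z of large_weight_center in the frame of mat_top below 0.024 m and x of yoke_center in the frame of mat_top between -0.075 and 0.075 m and y of yoke_center in the frame of mat_top between -0.13 and 0.13 m and z of yoke_center in the frame of mat_top below 0.038 m), for 0.2 s.
At the end, for the whole second after the job is handed in: Specimen flat on both rollers; yoke on the jig along its y; large weight upright on the yoke, small weight upright on the large one; each centred within 12 mm, specimen and yoke turned by less than 8 degrees; all released and at rest (horizontal distance between specimen_center and supports_mid below 0.012 m and z of specimen_center in the frame of supports_mid between 0.001 and 0.007 m and angle between the x axis of specimen_center and the x axis of supports_mid, either way round below 0.14 rad and angle between each of specimen_center, large_weight_center, small_weight_center's own z axis and vertical below 0.08 rad and horizontal distance between yoke_center and jig_top below 0.012 m and z of yoke_center in the frame of jig_top between 0.029 and 0.035 m and angle between the x axis of yoke_center and the y axis of jig_top, either way round below 0.13 rad and angle between yoke_center's own z axis and vertical below 0.06 rad and horizontal distance between large_weight_center and yoke_center below 0.012 m and z of large_weight_center in the frame of yoke_center between 0.021 and 0.027 m and horizontal distance between small_weight_center and large_weight_center below 0.012 m and z of small_weight_center in the frame of large_weight_center between 0.029 and 0.035 m and linear speed of each of small_weight, large_weight, yoke, specimen below 0.02 m/s); the robot touches nothing.
It fails at once if the large weight is shifted by more than 30 mm with the small one on it (distance of large_weight_center from where it was at the start of the episode above 0.03 m and horizontal distance between small_weight_center and large_weight_center below 0.04 m and z of small_weight_center in the frame of large_weight_center above 0.02 m and horizontal distance between large_weight_center and jig_top above 0.03 m).
It fails at once if the yoke is shifted by more than 30 mm with the large weight on it (distance of yoke_center from where it was at the start of the episode above 0.03 m and horizontal distance between large_weight_center and yoke_center below 0.05 m and z of large_weight_center in the frame of yoke_center above 0.01 m and horizontal distance between yoke_center and jig_top above 0.03 m).
It fails at once if the specimen is dragged by more than 20 mm while the yoke stands over it (distance of specimen_center from where it was at the start of the episode above 0.02 m and horizontal distance between specimen_center and yoke_center below 0.06 m and horizontal distance between yoke_center and jig_top below 0.03 m).
It also fails if it takes over 138 s, if anything falls off the work surface, if the arm or the gripper's body presses on something with over 40 N, if the wrist force passes 120 N, or if a joint passes its speed limit or range.

## Working session

There is one attempt and no reset: what is moved stays moved. The work goes in short steps, each a Python script; the robot and the scene stay as the last script left them, time stands still between calls to the robot, and variables do not carry over. Pictures are saved under pics/ and viewed, at most 14 in all, crops included, and the job is handed in when it is done.

```bash
mkdir -p pics; python3 - <<'E'
from workcell import *
import cv2,numpy as np
print(tip_reach if not callable(tip_reach) else tip_reach())
s=sense();print(s['time'],s['eef_pos'],s['orientation'],s['finger_gap'])
for n in("top","side"):
    c=read_camera(n);cv2.imwrite(f"pics/{n}0.png",cv2.resize(c['pixels'][:,:,::-1],(800,600),interpolation=cv2.INTER_CUBIC))
    cv2.imwrite(f"{n}0raw.png",c['pixels'][:,:,::-1]);np.savez(n+"0",**c);R=cv2.Rodrigues(np.array(c['rvec']))[0];print(n,c['K'],R,-R.T@np.array(c['tvec']).ravel())
E
```

```text
8.0
0.0 [ 221.6730208  -583.74264215  238.19997365] [[ 9.34899908e-01  3.54911169e-01 -4.72988243e-04]
 [ 3.54911414e-01 -9.34898054e-01  1.87518031e-03]
 [ 2.23326649e-04 -1.92097483e-03 -9.99998130e-01]] 85.18404943966684
top [[388.55572353   0.         252.41225202]
 [  0.         388.55572353 194.11059444]
 [  0.           0.           1.        ]] [[ 0.01331535 -0.99918658  0.03806417]
 [-0.98844815 -0.01890086 -0.15037622]
 [ 0.15097335 -0.03562214 -0.9878958 ]] [ 344.14337878  -67.46774376 1138.00304449]
side [[352.1256214    0.         252.63304582]
 [  0.         352.1256214  195.42268994]
 [  0.           0.           1.        ]] [[ 0.68468758  0.72883527 -0.001439  ]
 [ 0.64977302 -0.61130634 -0.45177382]
 [-0.33014836  0.3083889  -0.89213135]] [ 827.37391691 -356.37244046  931.35829531]
```

View pics/top0.png

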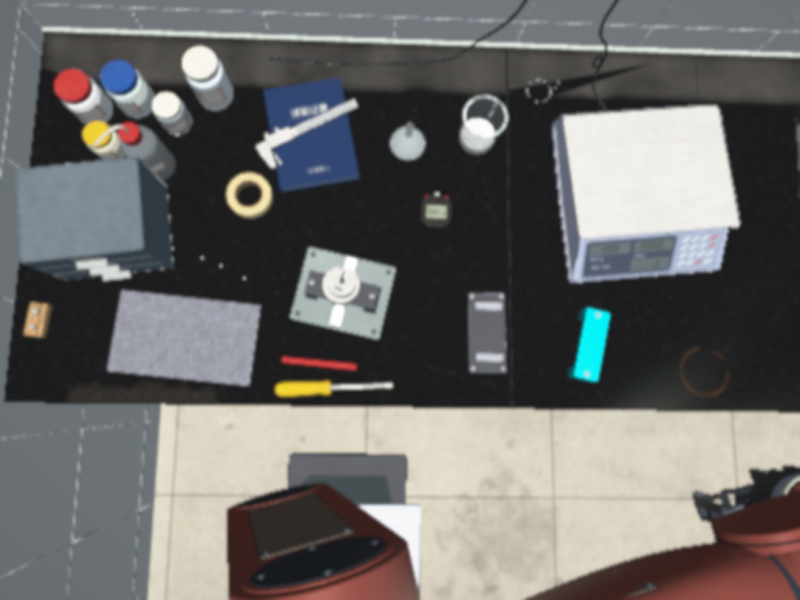

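View pics/side0.png

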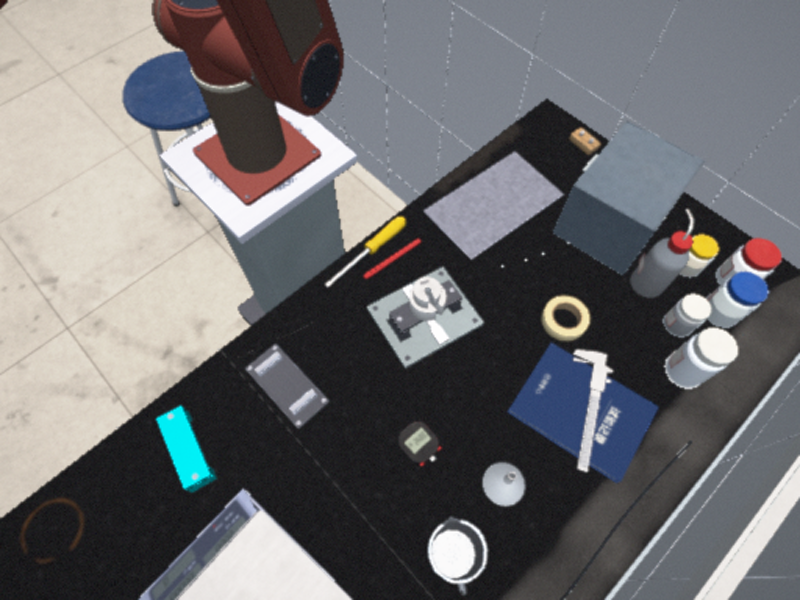

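Candidates (top picture, 800x600): 
- Yoke: the dark one at (343,290) on the jig, not the turquoise one at (592,345).
- Weights: the stack at (341,283). The funnel (407,142) and tape roll (249,194) are not weights.
- Specimen: white strip at (343,290) in the jig. The calipers at (310,130) are not it.
- Mat: (184,337). Supports: (487,332).

```bash
cat > h.py <<'E'
import numpy as np,cv2
from workcell import *
def ray(c,uv,z):
    "pixel(s) -> world points on plane z"
    R=cv2.Rodrigues(np.array(c['rvec'],float))[0];t=np.array(c['tvec'],float).ravel()
    uv=np.atleast_2d(np.array(uv,float));d=np.c_[uv,np.ones(len(uv))]@np.linalg.inv(c['K']).T@R
    o=-R.T@t
    return o+d*((z-o[2])/d[:,2])[:,None]
def proj(c,P): return cv2.projectPoints(np.atleast_2d(np.array(P,float)),np.array(c['rvec'],float),np.array(c['tvec'],float),c['K'],None)[0][:,0]
def v2r(p,s=0.64): return (np.array(p,float)+.5)*s-.5
def down(a):
    "tool down, closing axis (y) along world angle a"
    y=np.array([np.cos(a),np.sin(a),0]);z=np.array([0,0,-1.]);return np.c_[np.cross(y,z),y,z]
E
cat > a.py <<'E'
from h import *
c=dict(np.load('top0.npz'));s=dict(np.load('side0.npz'))
def show(n,c,p,z):
    w=ray(c,v2r(p),z);print(n,w[:,:2].mean(0).round(1),[np.linalg.norm(w[i]-w[(i+1)%4]).round(0) for i in range(4)],[np.degrees(np.arctan2(*(w[(i+1)%4]-w[i])[1::-1])).round(1) for i in range(4)])
show('jig',c,[(309,247),(396,266),(379,339),(289,319)],12)
show('mat',c,[(121,290),(261,304),(250,386),(108,371)],3)
show('sup',c,[(468,292),(505,292),(505,373),(468,373)],10)
show('jigS',s,[(446,268),(484,322),(408,366),(368,306)],12)
show('matS',s,[(515,152),(562,192),(472,257),(425,210)],3)
print(ray(c,v2r([(341,280)]),114),ray(s,v2r([(430,292)]),114), ray(c,v2r([(343,290)]),40))
E
python3 a.py
```

```text
jig [535.6 -11.4] [np.float64(169.0), np.float64(142.0), np.float64(171.0), np.float64(142.0)] [np.float64(-101.3), np.float64(167.9), np.float64(78.4), np.float64(-13.1)]
mat [446.9 278.9] [np.float64(261.0), np.float64(153.0), np.float64(260.0), np.float64(151.0)] [np.float64(-94.7), np.float64(175.1), np.float64(84.8), np.float64(-4.3)]
sup [ 465.7 -281.5] [np.float64(71.0), np.float64(153.0), np.float64(69.0), np.float64(153.0)] [np.float64(-88.9), np.float64(179.2), np.float64(90.8), np.float64(-0.3)]
jigS [540.8  -8.2] [np.float64(133.0), np.float64(165.0), np.float64(140.0), np.float64(171.0)] [np.float64(-13.8), np.float64(-101.8), np.float64(168.5), np.float64(75.7)]
matS [448.  283.3] [np.float64(141.0), np.float64(257.0), np.float64(146.0), np.float64(256.0)] [np.float64(-4.5), np.float64(-94.4), np.float64(175.0), np.float64(84.6)]
[[539.69655339 -11.9248977  114.        ]] [[546.53738285 -13.23461084 114.        ]] [[535.2800051  -12.05780968  40.        ]]
```

```bash
cat >> h.py <<'E'
J=np.array([537,-11.]);JA=np.radians(-12.4)
E
python3 - <<'E'
from h import *
for p,a in [((537,-11,260),JA),((447,281,200),np.radians(-4.8)),((466,-281,200),np.pi/2),((466,-281,200),-np.pi/2),((537,-11,200),JA+np.pi/2),((537,-11,200),JA-np.pi/2)]:
    q=inverse_kinematics(p,down(a));print(p,None if q is None else np.round(q,2))
move_to((537,-11,290),down(JA))
c=read_camera('wrist');np.savez('w1',**c);cv2.imwrite('pics/w1.png',cv2.resize(c['pixels'][:,:,::-1],(800,600),interpolation=cv2.INTER_CUBIC))
s=sense();print(s['time'],s['eef_pos'])
pt=np.array([*J,114]);print(proj(c,[pt,[*J,12],[*J,86]])/.64)
E
```

```text
(537, -11, 260) [-0.17 -0.    1.73 -0.    1.41  0.05]
(447, 281, 200) [ 0.41  0.02  1.82 -0.    1.3   0.5 ]
(466, -281, 200) [-0.69  0.06  1.78 -0.    1.3  -2.26]
(466, -281, 200) [-0.69  0.06  1.78 -0.    1.3   0.88]
(537, -11, 200) [-0.17  0.04  1.8  -0.    1.3  -1.52]
(537, -11, 200) [-0.17  0.04  1.8  -0.    1.3   1.62]
2.4833 [537.02887322 -11.87027939 289.864362  ]
[[398.46940793 272.76961939]
 [398.91160917 250.26192559]
 [398.6158202  265.31735061]]
```

View pics/w1.png

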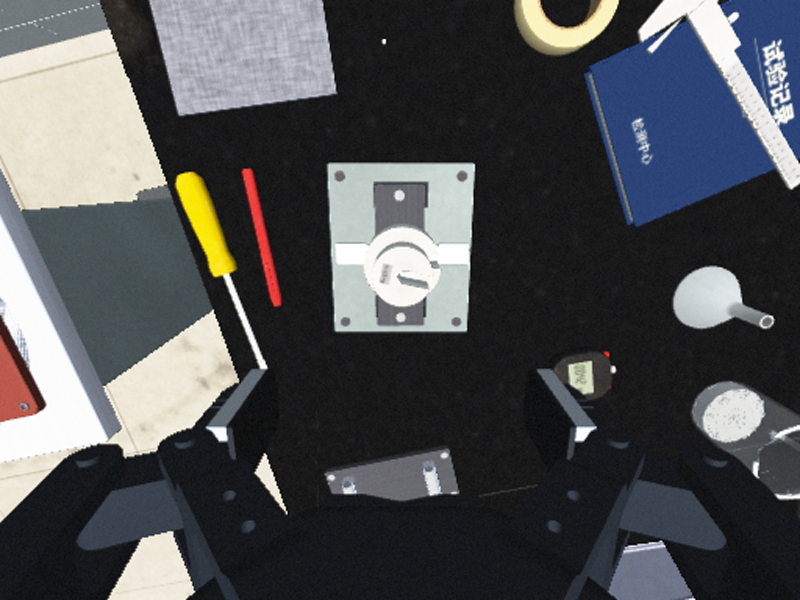

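The yoke here is dark, the small weight top is at about (406,275) and the large one at about (401,262); the specimen strip lies at row 254. I'll enlarge the pile for a closer look.

```bash
python3 - <<'E'
from h import *
c=np.load('w1.npz')['pixels'][:,:,::-1]
cv2.imwrite('pics/w1c.png',cv2.resize(c[98:218,200:312],None,fx=5,fy=5,interpolation=cv2.INTER_CUBIC))
E
```

```text
(no output)
```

View pics/w1c.png

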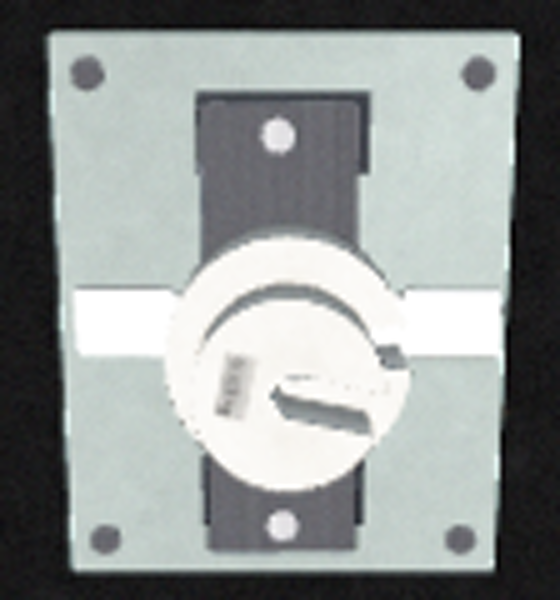

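```bash
python3 - <<'E'
from h import *
c=dict(np.load('w1.npz'))
f=lambda p:v2r(p,.2)+[200,98]
def show(n,p,z):
    w=ray(c,f(p),z);k=len(w);print(n,w[:,:2].mean(0).round(1),[np.linalg.norm(w[i]-w[(i+1)%k]).round(0) for i in range(k)],[np.degrees(np.arctan2(*(w[(i+1)%k]-w[i])[1::-1])).round(1) for i in range(k)])
show('jig',[(48,32),(519,34),(495,571),(72,571)],12)
show('yoke',[(200,100),(357,100),(354,549),(209,549)],50)
show('spec',[(75,288),(502,290),(499,355),(78,356)],20)
show('small',[(195,396),(290,300),(383,396),(290,492)],114)
show('large',[(165,358),(288,236),(410,358),(288,480)],86)
E
```

```text
jig [538.2 -12.7] [np.float64(138.0), np.float64(168.0), np.float64(139.0), np.float64(169.0)] [np.float64(-12.7), np.float64(-102.3), np.float64(167.5), np.float64(77.4)]
yoke [537.6 -11.1] [np.float64(42.0), np.float64(129.0), np.float64(43.0), np.float64(129.0)] [np.float64(-12.5), np.float64(-102.0), np.float64(167.5), np.float64(77.7)]
spec [539.7 -13.2] [np.float64(130.0), np.float64(20.0), np.float64(130.0), np.float64(21.0)] [np.float64(-12.8), np.float64(-102.5), np.float64(167.7), np.float64(77.5)]
small [539.2 -14.5] [np.float64(32.0), np.float64(32.0), np.float64(33.0), np.float64(33.0)] [np.float64(33.0), np.float64(-58.5), np.float64(-145.2), np.float64(120.9)]
large [539.6 -11.2] [np.float64(44.0), np.float64(44.0), np.float64(45.0), np.float64(46.0)] [np.float64(32.1), np.float64(-57.2), np.float64(-146.2), np.float64(121.5)]
```

```bash
cat >> h.py <<'E'
J=np.array([538.0,-12.2]);JA=np.radians(-12.5)
M=np.array([447.3,281.]);MA=np.radians(-4.9)
def mat(x,y): return M+[x*np.cos(MA)-y*np.sin(MA),x*np.sin(MA)+y*np.cos(MA)]
def st(n):
    s=sense();print(n,'t%.1f'%s['time'],s['eef_pos'].round(1),'gap %.1f'%s['finger_gap'],'F',np.round(s['wrist_force'],1),'g',np.round(s['gripper_force'],1),flush=True);return s
def pick(xy,z,a,up=200):
    move_to((*xy,up),down(a));line_to((*xy,z+15),250);line_to((*xy,z),60);st('at');grab();st('grip')
    line_to((*xy,z+12),50);line_to((*xy,up),250);st('up')
def place(xy,z,a,up=200,over=None):
    move_to((*xy,up),down(a));line_to((*xy,z+15),250);line_to((*xy,z),40);s=st('down')
    open_gripper();line_to((*xy,z+20),60);line_to((*xy,up),300);st('left')
E
python3 - <<'E'
from h import *
pick((539.2,-14),96,JA,190)
place(mat(40,-98),14,MA,150)
E
```

```text
at t3.8 [539.1 -14.   96.1] gap 85.4 F [-0.9  0.1 -0.7] g 0.0
grip t4.3 [539.4 -14.   96.6] gap 44.5 F [-3.4  0.4  5.4] g 61.4
up t5.2 [539.4 -14.  190.2] gap 44.3 F [-0.2  0.4 -2.9] g 61.8
down t7.2 [478.7 180.   14. ] gap 44.3 F [-0.3 -1.  -2.4] g 61.7
left t8.7 [479.1 180.  150.7] gap 85.1 F [-0.2 -0.7 -0.7] g 0.0
```

```bash
python3 - <<'E'
from h import *
pick((539.3,-11.5),61,JA,190)
place(mat(-25,-45),14.5,MA,150)
move_to((537,-11,290),down(JA))
c=read_camera('wrist');np.savez('w2',**c);cv2.imwrite('pics/w2.png',cv2.resize(c['pixels'][:,:,::-1],(800,600),interpolation=cv2.INTER_CUBIC))
E
```

```text
at t10.5 [539.3 -11.5  61.1] gap 85.6 F [ 0.  -1.  -1.4] g 0.0
grip t10.9 [538.9 -11.5  61.8] gap 62.2 F [-5.9  0.2  7.3] g 65.1
up t11.9 [538.4 -11.4 188.6] gap 61.6 F [ 0.3 -0.  -8.6] g 67.8
down t14.1 [419.2 238.5  15. ] gap 61.6 F [ 0.8 -0.1 -4.3] g 67.9
left t15.5 [418.9 238.4 150.7] gap 85.1 F [-0.1  0.5 -0.5] g 0.0
```

View pics/w2.png

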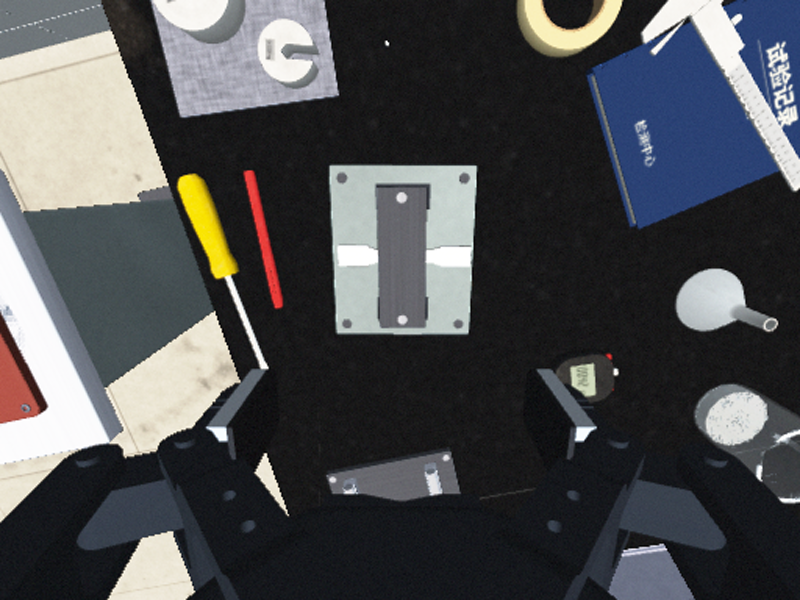

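```bash
python3 - <<'E'
from h import *
pick((537.7,-11.3),35,JA,170)
place(mat(-10,60),27,MA,150)
move_to((537,-11,240),down(JA+np.pi/2-np.pi))
c=read_camera('wrist');np.savez('w3',**c);cv2.imwrite('pics/w3.png',cv2.resize(c['pixels'][:,:,::-1],(800,600),interpolation=cv2.INTER_CUBIC))
c=read_camera('top');np.savez('t3',**c);cv2.imwrite('pics/t3.png',cv2.resize(c['pixels'][170:260,50:170,::-1],None,fx=6,fy=6,interpolation=cv2.INTER_CUBIC))
E
```

```text
at t18.3 [537.5 -11.3  34.9] gap 85.4 F [ 0.1  0.1 -0.1] g 0.0
grip t18.8 [538.  -11.4  35.5] gap 42.7 F [-1.6  0.1  3. ] g 61.8
up t19.8 [536.9 -11.1 168.7] gap 43.0 F [ 0.6 -0.5 -3. ] g 61.4
down t22.3 [442.3 341.7  27. ] gap 43.2 F [ 0.7 -0.1 -3. ] g 61.3
left t23.8 [443.  342.  151.3] gap 85.1 F [ 0.2  0.3 -0.5] g 0.0
```

View pics/w3.png

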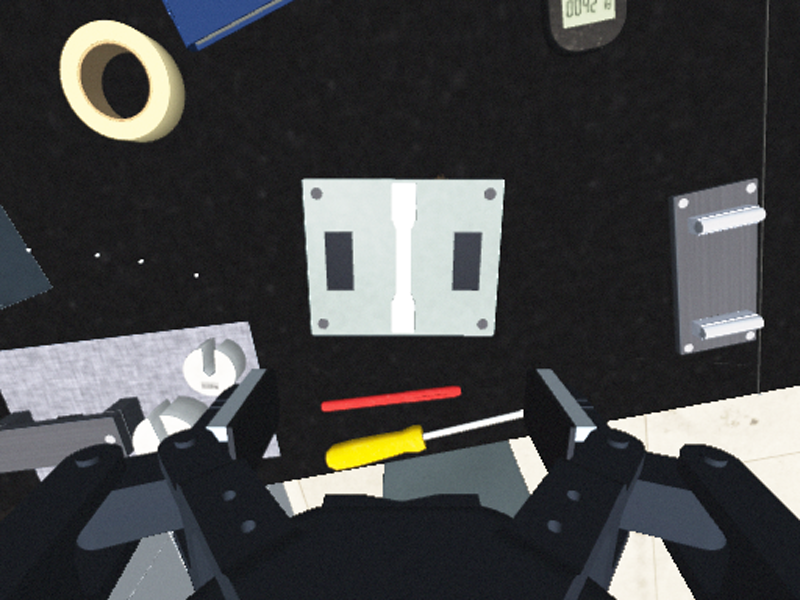

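View pics/t3.png

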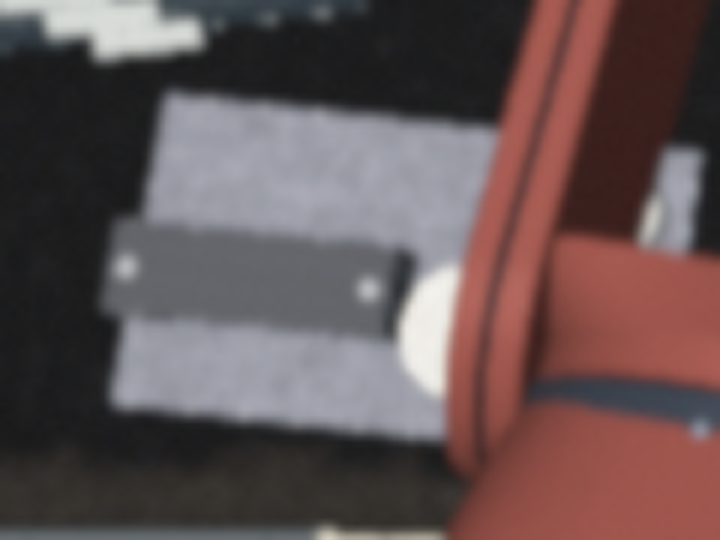

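```bash
python3 - <<'E'
from h import *
c=dict(np.load('w3.npz'))
w=ray(c,v2r([(391,182),(416,182),(415,332),(391,332)]),20);print(w[:,:2].mean(0),[np.degrees(np.arctan2(*(w[i]-w[j])[1::-1])).round(1) for i,j in((0,3),(1,2))],np.linalg.norm(w[0]-w[3]))
w=ray(c,v2r([(303,180),(504,180),(494,335),(312,335)]),12);print(w[:,:2].mean(0))
move_to((466,-281,240),down(-np.pi/2))
c=read_camera('wrist');np.savez('w4',**c);cv2.imwrite('pics/w4.png',cv2.resize(c['pixels'][80:230,156:356,::-1],None,fx=4,fy=4,interpolation=cv2.INTER_CUBIC))
st('')
E
```

```text
[539.68460052 -13.73303795] [np.float64(-12.8), np.float64(-12.2)] 130.53047515575534
[537.48617778 -13.30153544]
 t26.4 [ 466.6 -279.8  240. ] gap 85.5 F [ 0.7 -0.5  0.2] g 0.0
```

View pics/w4.png

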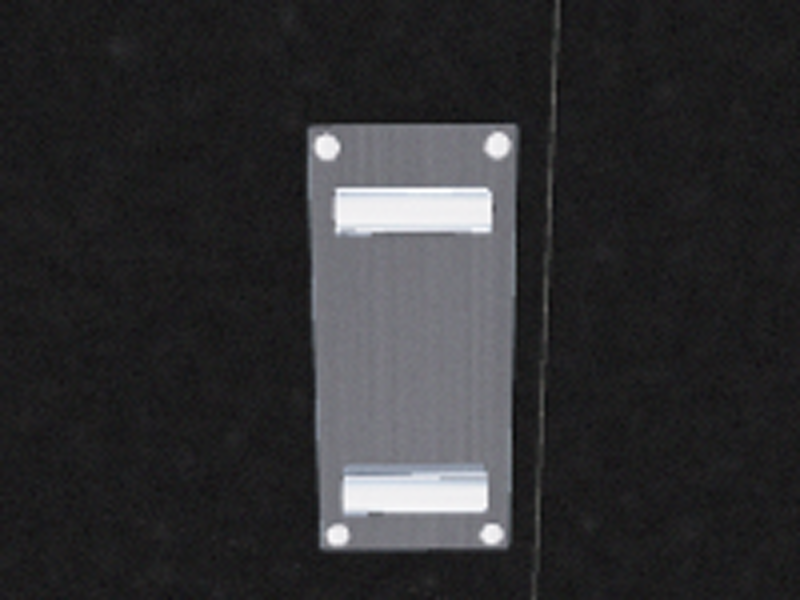

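```bash
python3 - <<'E'
from h import *
c=dict(np.load('w4.npz'))
f=lambda p:v2r(p,.25)+[156,80]
w=ray(c,f([(308,124),(518,124),(508,550),(321,550)]),10);print(w[:,:2].mean(0),[np.linalg.norm(w[i]-w[(i+1)%4]).round(1) for i in range(4)],[np.degrees(np.arctan2(*(w[i]-w[j])[1::-1])).round(1) for i,j in((0,3),(1,2),(0,1),(3,2))])
r=ray(c,f([(413.5,210),(415.5,492)]),27);print(r,r.mean(0),np.linalg.norm(r[0]-r[1]))
S=(w.mean(0)+r.mean(0))[:2]/2
d=w[0]+w[1]-w[2]-w[3];A=np.arctan2(d[1],d[0]);print(S,np.degrees(A))
assert abs(A)<.06 and np.hypot(*(S-[466,-281.5]))<8
pick((539.7,-13.5),22,JA-np.pi/2,130)
move_to((*S,130),down(A-np.pi/2));line_to((*S,55),200);line_to((*S,40.5),40);st('down')
open_gripper();line_to((*S,130),100);move_to((*S,240),down(-np.pi/2));st('')
c=read_camera('wrist');np.savez('w5',**c);cv2.imwrite('pics/w5.png',cv2.resize(c['pixels'][80:230,156:356,::-1],None,fx=4,fy=4,interpolation=cv2.INTER_CUBIC))
E
```

```text
[ 468.2276365  -284.78914416] [np.float64(68.6), np.float64(149.2), np.float64(68.4), np.float64(149.2)] [np.float64(0.4), np.float64(0.4), np.float64(90.0), np.float64(90.0)]
[[ 516.42481424 -284.36937938   27.        ]
 [ 421.72983377 -285.36604496   27.        ]] [ 469.07732401 -284.86771217   27.        ] 94.70022527798456
[ 468.65248025 -284.82842817] 0.3908680953830806
at t28.5 [539.7 -13.5  22.1] gap 85.5 F [ 0.2 -0.  -0.3] g 0.0
grip t29.1 [539.9 -13.5  22.3] gap 10.0 F [-0.4 -0.4  2.9] g 59.5
up t30.1 [539.9 -13.6 130.5] gap 9.4 F [-1.  -0.5 -0.9] g 59.1
down t32.2 [ 468.6 -284.9   40.5] gap 9.8 F [-0.4 -0.8 -0.4] g 59.2
 t34.5 [ 468.9 -285.   240.5] gap 85.4 F [-0.3  0.2 -1. ] g 0.0
```

View pics/w5.png

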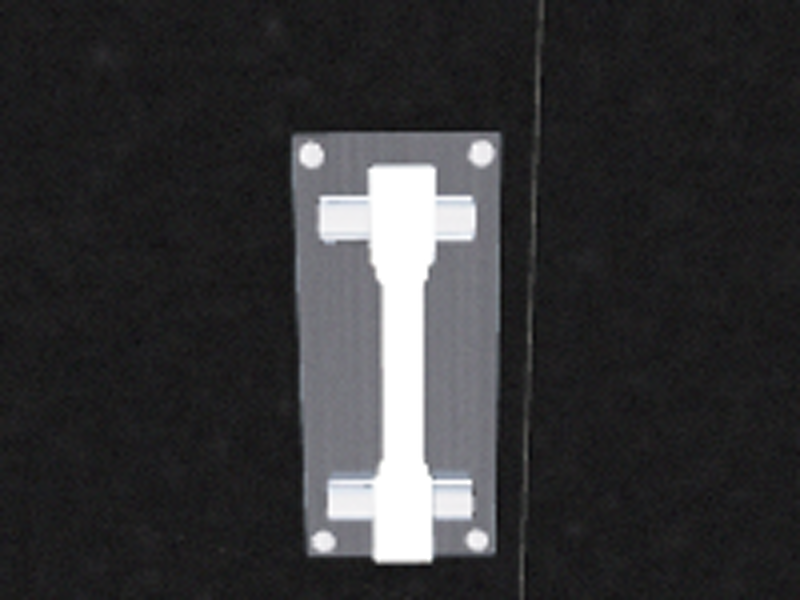

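```bash
python3 - <<'E'
from h import *
c=dict(np.load('w5.npz'))
f=lambda p:v2r(p,.25)+[156,80]
w=ray(c,f([(368,166),(436,166),(433,563),(373,563)]),38);print('spec',w.mean(0),np.linalg.norm(w[0]-w[3]))
r=ray(c,f([(397,218),(400,497)]),27);print(r.mean(0),np.linalg.norm(r[0]-r[1]))
w=ray(c,f([(292,132),(502,132),(494,554),(308,554)]),10);print('base',w.mean(0))
p=mat(20,0);move_to((*p,310),down(MA))
c=read_camera('wrist');np.savez('w6',**c);cv2.imwrite('pics/w6.png',cv2.resize(c['pixels'][:,:,::-1],(800,600),interpolation=cv2.INTER_CUBIC));st('')
E
```

```text
spec [ 467.55944824 -286.07282247   38.        ] 130.40639820388552
[ 469.3391403  -284.76342873   27.        ] 94.15625868475975
base [ 468.62565015 -284.91343148   10.        ]
 t36.6 [467.7 278.4 309.8] gap 85.3 F [-0.2 -0.1 -0.2] g 0.0
```

View pics/w6.png

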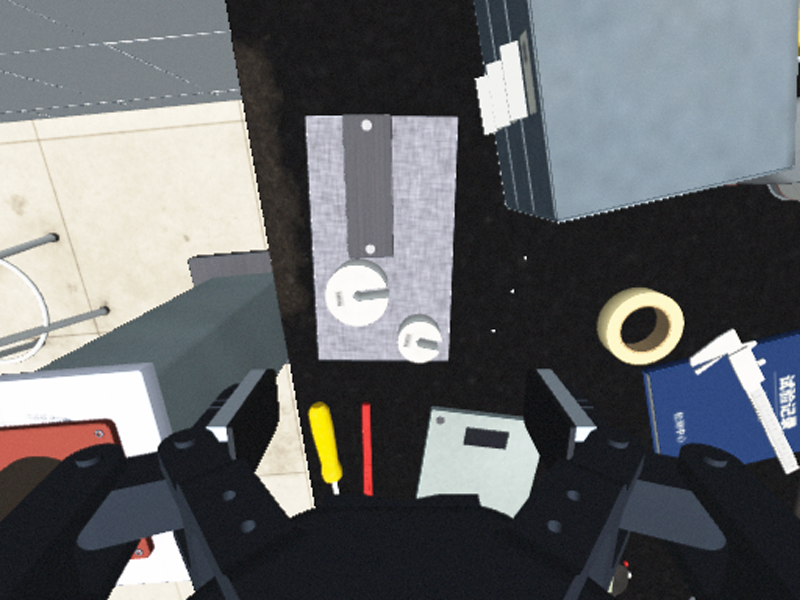

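```bash
python3 - <<'E'
from h import *
c=dict(np.load('w6.npz'))
for n,p,z in (('yoke',[(344,114),(391,114),(392,257),(350,257)],41),('large',[(358,291)],39),('small',[(420,336)],31)):
    print(n,ray(c,v2r(p),z).mean(0).round(1))
print(mat(-10,60),mat(-25,-45),mat(40,-98))
pick(mat(-10,60),27,MA,150)
place((538,-12.3),36,JA,150)
pick(mat(-25,-45),14.5,MA,190)
place((538.2,-12),62,JA,190)
move_to((537,-11,290),down(JA))
c=read_camera('wrist');np.savez('w7',**c);cv2.imwrite('pics/w7.png',cv2.resize(c['pixels'][98:218,200:312,::-1],None,fx=5,fy=5,interpolation=cv2.INTER_CUBIC))
E
```

```text
yoke [444.8 340.9  41. ]
large [422.5 243.   39. ]
small [481.3 186.1  31. ]
[442.46156243 341.634887  ] [418.54760605 238.29988475] [478.78295338 179.94148405]
at t38.3 [442.3 341.6  27. ] gap 85.5 F [-0.9  0.2 -0.2] g 0.0
grip t38.8 [442.8 341.9  27.5] gap 43.2 F [-0.9  0.   4. ] g 61.8
up t39.8 [441.8 341.3 148.9] gap 42.8 F [-0.4  0.3 -2.9] g 61.4
down t42.2 [538.6 -12.4  36.5] gap 42.4 F [ 0.2  0.5 -0.5] g 61.6
left t43.6 [538.7 -12.4 151.3] gap 85.2 F [-0.7 -0.3 -0.2] g 0.0
at t45.9 [418.4 238.3  14.4] gap 85.8 F [-0.6  0.4  0.5] g 0.0
grip t46.3 [419.1 238.5  15.3] gap 61.4 F [-1.9 -0.7  5.5] g 66.3
up t47.5 [417.3 237.8 188.2] gap 61.6 F [ 0.  -0.2 -8.9] g 67.5
down t49.7 [538.7 -12.1  62.4] gap 61.8 F [ 0.9  1.4 -5.7] g 67.9
left t51.0 [538.6 -12.1 191. ] gap 85.3 F [-0.1  0.3  0.5] g 0.0
```

View pics/w7.png

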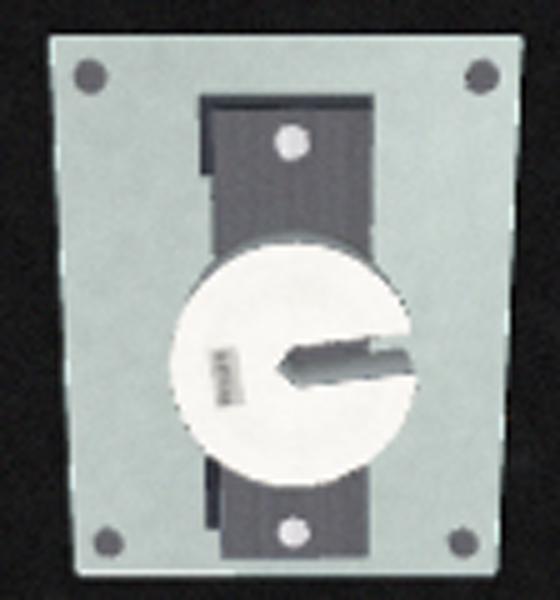

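```bash
python3 - <<'E'
from h import *
c=dict(np.load('w7.npz'))
f=lambda p:v2r(p,.2)+[200,98]
y=ray(c,f([(213,106),(372,106),(369,557),(222,557)]),50)[:,:2].mean(0)
j=ray(c,f([(50,35),(524,35),(497,575),(75,575)]),12)[:,:2].mean(0)
l=ray(c,f([(169,363),(415,363),(292,241),(292,486)]),86)[:,:2].mean(0)
print('jig',j,'yoke-jig',y-j,'large-yoke',l-y,l)
pick(mat(40,-98),14,MA,190)
place(l,97,JA,190)
move_to((537,-11,290),down(JA))
c=read_camera('wrist');np.savez('w8',**c);cv2.imwrite('pics/w8.png',cv2.resize(c['pixels'][98:218,200:312,::-1],None,fx=5,fy=5,interpolation=cv2.INTER_CUBIC))
E
```

```text
jig [538.28868767 -12.74457218] yoke-jig [ 2.1433079  -0.09196766] large-yoke [-0.5447388  1.1564816] [539.88725677 -11.68005824]
at t53.6 [478.5 180.   13.9] gap 85.3 F [-0.8 -0.2 -0.5] g 0.0
grip t54.1 [478.9 180.1  14.6] gap 44.8 F [-1.3 -0.1  5.4] g 61.8
up t55.3 [477.7 179.7 188.2] gap 44.4 F [-0.8 -0.2 -2.5] g 61.6
down t57.1 [540.5 -11.7  97.7] gap 44.4 F [0.5 0.3 1. ] g 62.1
left t58.5 [540.9 -11.8 191.7] gap 85.2 F [0.5 0.3 0.1] g 0.0
```

View pics/w8.png

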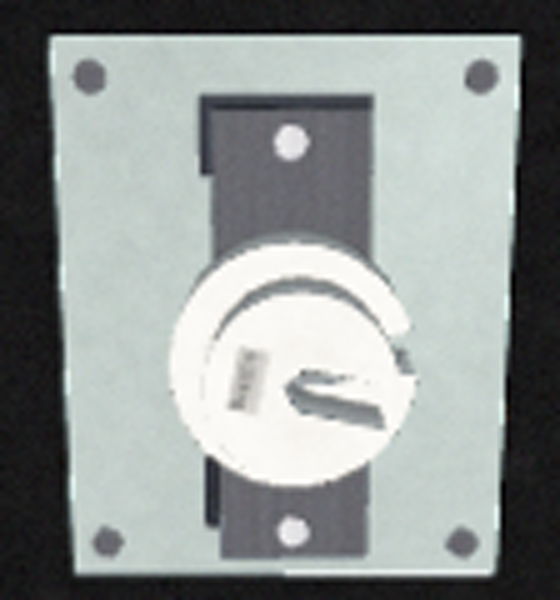

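The stack is rebuilt. The small weight's top, at crop (304,390), is within about 4 mm of the large weight's centre, so I'm handing in.

```bash
python3 - <<'E'
from h import *
print(finish_job())
E
```

```text
the job is handed in; nothing more can be done
None
```

The job is handed in at about 60 s on the robot's clock (limit 138 s): the last pictures showed the specimen lying across both rollers and the yoke, large weight and small weight restacked on the jig, each about 4 mm or less off centre against the allowed 12 mm; no verdict was returned.

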